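# Hook the die tray out from under the nib press

## Task

Take the red-handled pull hook from its rest, reach it under the front ledge of the hand press, feel for the pull eye hidden there, and gently draw the die tray out all the way to its stop. Then unhook and lay the hook back in the two forks of its rest, pointing as it did before. Touch the press with nothing but the hook, never push or pull on it hard (stay below 15 N), and leave the other things on the desk undisturbed.

Things in the scene. Friction and masses are not known exactly. Their poses are not given: they have to be found in the camera images.
- press: Fixed cast-iron hand press with spoked wheel on a green hollow plinth 220 (x) x 160 (y) x 88 mm high; origin: centre of its underside, on the desk; -x is its front (robot side). The plinth is a bay open to the front: floor up to z 10, side walls |y| 68 to 80, top plate (the ledge) z 76 to 88 mm. The shut tray's front wall (120 wide, z 14 to 60) stands at x -60 mm; before it is only the eye
- ledge (a point): Middle of the ledge's lower front edge: at (-110, 0, 76) mm in the press frame, with the press's axes. Above the plinth the iron column, head and wheel rise to 440 mm: from x -85 to 115, y -135 to 40 mm in the press frame
- eye_line (a point): Point fixed to the press at (-77, 0, 45) mm, its axes. With the tray shut the hidden pull eye's centre is at this x and z, but its y is unknown, -26 to +26 mm; it does not yield sideways. The eye: upright steel ring in the x-z plane, hole 19 mm, wire 5 mm. A hook tip pointing to +y, moved to +y along this line from the bay's -y side, passes through until the rod meets the ring's side
- tray (a joint): How far the die tray (wooden, with brass dies) is out: 0 shut, 0.090 m at its stop; it slides along the press's -x with about 3 N drag plus 8 N per m/s and stays where it is left. The eye moves with it
- hook: Pull hook, about 110 g, loose, lying level in its rest. Red handle 100 (x) x 18 (y) x 22 mm (z), origin at the handle's centre, which is the place to grip; x runs along the rod to the hook end, z up. A steel rod of 6 mm diameter goes on along the x axis to x 130 mm and there bends square to +y, its rod centre line ending at y 15 mm (round end to y 18 mm)
- hook_tip (a point): Centre of the round end of the hook's bent tip: at (130, 15, 0) mm in the hook's frame
- rest: Fixed aluminium rest, base 150 x 60 x 8 mm; origin on the desk; x is where the laid hook points. Rear fork at x -40 mm (notch 26 mm wide, floor z 34 mm) carries the handle, front fork at x +80 mm (notch 16 mm wide, floor z 42 mm) the rod; forks 10 mm thick, 56 mm wide, mouths flared, tops near z 52 and 60 mm. The laid hook's origin is at (0, 0, 45) mm
- mandrel: Brass sizing mandrel, loose, 75 mm tall, 28 mm foot, standing upright on the ledge by its front edge; origin under its foot. Bystander
- stone: Round blue diamond stone, loose, 70 mm across, 12 mm thick, flat on the desk beside the press; origin under its centre. Bystander
- barrel: Green ebonite pen barrel, loose, 110 mm long, 15 mm thick, lying along its x; origin under its middle. Bystander
- clipboard: Steel spring clip board, fixed, 130 x 90 mm, up to 24 mm high, pinning two gold-tone nibs; origin under its centre. Bystander
There are look-alikes about, which are no part of the job. Of the things shaped like the rest, the aluminium one is meant.

How it is judged (in metres and radians):
On the way, in this order (a step that is already met when the one before it is completed fails the run):
1. the hook is lifted clear of its rest in the gripper (z of hook in the frame of rest above 0.07 m and contact force between the fingers and hook above 2 N), for 0.1 s.
2. the hook, held in the gripper and in contact with the tray, has drawn it out to within 8 mm of its stop (value of joint tray above 0.082 m and contact force between hook and press above 0.2 N and contact force between the fingers and hook above 2 N), for 0.05 s.
At the end, for the whole second after the job is handed in: The tray is out to within 8 mm of its stop; the hook lies still and level in both forks of its rest, handle up as before, tip forward, within 20 mm along and 10 mm across, 5 mm in height and 0.12 rad in direction of how it lay; the gripper has let go (value of joint tray above 0.082 m and x of hook in the frame of rest between -0.02 and 0.02 m and y of hook in the frame of rest between -0.01 and 0.01 m and z of hook in the frame of rest between 0.04 and 0.05 m and x of hook_tip in the frame of rest above 0.1 m and angle between the x axis of hook and the x axis of rest, either way round below 0.12 rad and angle between hook's own z axis and vertical below 0.12 rad and linear speed of hook below 0.02 m/s); the robot touches nothing.
It fails at once if the hook pushes or pulls on the press, tray or eye with more than 15 N (contact force between hook and press above 15 N).
It fails at once if the robot itself touches the press or its tray (contact force between any of the fingers, the arm and press above 0.5 N).
It fails at once if the mandrel is moved more than 10 mm or tipped (distance of mandrel from where it was at the start of the episode above 0.01 m or angle between mandrel's own z axis and vertical above 0.3 rad).
It fails at once if the stone or the pen barrel is moved more than 10 mm (distance of any of stone, barrel from where it was at the start of the episode above 0.01 m).
It fails at once if the clip board with the nibs is pressed (contact force between any of the arm, the fingers, hook and clipboard above 3 N).
It also fails if it takes over 69 s, if anything falls off the work surface, if the arm or the gripper's body presses on something with over 40 N, if the wrist force passes 120 N, or if a joint passes its speed limit or range.

## Robot

A 6-joint arm with a two-finger parallel gripper is mounted at the origin on the work surface. World frame = base frame: x ahead of the robot, y to its left, z up, the work surface at z = 0. Lengths are in mm, angles in rad, forces in N, time in s.
With the tool pointing down it reaches from about 350 to 875 mm from the base axis. Payload 15.5 kg.
Tool frame: the origin (TCP) lies on the mounting face of the last link; the fingertips stand 173 mm ahead of it and the grasp point (between the pads) lies 155 mm ahead of it; z points along the fingers, y is the line along which they close (so a half turn about z gives the same grasp; the last joint's range is limited). The gripper opens to 85 mm and grips with 20 to 120 N. Pads are 22 mm wide; open, the fingers measure 114 mm over their backs; the gripper's body (76 mm by 85 mm) begins 54 mm behind the grasp point. The pads swing forward as they close: fully open they stand 13 mm farther back than shut.
Start: joints at [-1.294, 0.494, 1.345, -0, 1.302, -0.096], TCP at [227.06, -582.299, 404.677] pointing down, gripper open.
Joint ranges: [-2.91, 2.91], [-0.82, 2.16], [0.22, 2.67], [-1.22, 4.37], [0.12, 2.79], [-3.08, 3.08]. Speed limits (rad/s): [1.89, 1.89, 2.57, 3.01, 3.01, 3.01].

## Interface

Orientations are given as a rotation vector (axis times angle).
In Python, from rig import arm, read_camera, camera_params, masks_of gives the robot as it stands.
- The arm moves only by the tool step_arm, never from a script. Its argument "moves" is text: rows parted by semicolons, each of 6 numbers parted by spaces: the shift along the tool's x, y, z in cm, then the turn, a rotation vector about the tool's x, y, z in rad. A call has 1 to 20 rows; each row is the pose to reach, as a shift and turn from the pose commanded when the call began, along the tool's axes at that moment; what a row does not reach only later rows make up. A row lasts 1/8 s, in which the tool goes at most 62.5 mm and 10.7 degrees, less where a joint would pass 70% of its speed; a pose out of reach is approached as far as the arm can. A call with a gripper value outside its range is refused whole. "grip" is the gripper command: -1 is shut, 1 is fully open, values between are in proportion, set as the call begins (left out, the last holds). The fingers move at their own pace and stop on an object; "newtons" is the grip in N (left out, the last holds). Time passes only in rows, so rows that repeat a pose let the fingers close. It gives the time, the measured TCP pose, the force, the opening and the grip force at its end, in the units of the state.
- arm.get_state(): the state, without advancing time (a new reading comes with each control period).
- read_camera(name): name is "side" or "top"; returns the picture (420x560x3 uint8, red, green, blue); there is no depth.
- camera_params(name): a dict with "K" (3x3 intrinsics, pixels), "k1" (the pictures are not rectified: a ray, as slopes to the right and down, at radius r is drawn at 1 + k1 r^2 times it, then the intrinsics apply), "extrinsics" (4x4, takes a point from world to camera coordinates). Camera axes: x right, y up, looking along -z (the intrinsics and any distortion apply to the point x, -y, -z); pixel columns grow to the right and rows downward; lengths in mm; the calibration is good to about 2 mm. A picture is of the moment at which its call begins. camera_params takes no time and is no camera call.
- arm.sign_off(): hands the job in; it is judged then, once.
Trained networks look in the newest picture that a camera, given by its name, has taken for a name from the list of things; names that differ only in an ending like _2 or _b are one class to them, and where a whole thing is asked for, a point or a joint stands for the part that bears it (a point fixed in the world has none). Each returns a list of dicts, best first, with "confidence" (0 to 1); they miss things now and then, are a little off and sometimes report something else, mostly with a low value. They report only what shows in the picture. A call takes as long as a camera call. They do not tell look-alikes from the thing itself.
- masks_of(camera, query): "region" (420x560 bool, what is visible of it) and "position" ([column, row] in pixels, amid what is visible of it).
The state is a dict: "time": time; "joint_positions": joint angles; "qvel": joint speeds; "effort": joint torques, N m; "tool_pos": TCP position; "tcp_rot": TCP orientation; "ft_force": force on the tool from outside, world axes, zero at the start; "moment": the same for the moment, N m; "grip_width": finger opening in mm; "grip_force": force on a finger pad.
Only numpy, scipy, OpenCV 4.12 (cv2) and the standard library are available. Lean on these libraries where they do the work, as an engineer would, in place of code of your own. Each camera call takes 0.05 s, during which the arm holds its last target. There are 200 camera calls.

## Working session

There is one attempt and no reset: what is moved stays moved. The work goes in short steps, Python scripts to look and compute and a tool call to move; the robot and the scene stay as the last step left them, time stands still between calls to the robot, and variables do not carry over. Pictures are saved under pics/ and viewed, at most 10 in all, crops included, and the job is handed in when it is done.

Besides the shell and the picture viewer there is one more tool, called after ">>>" in YAML: its name, and indented under it one key for each argument. step_arm: Moves the arm, as the interface text tells. Its arguments: {"type":"object","properties":{"moves":{"type":"string"},"grip":{"type":"number"},"newtons":{"type":"number"}},"required":["moves"]}

```bash
ls; mkdir -p pics
python3 - <<'E'
from rig import arm, read_camera, camera_params, masks_of
import cv2, numpy as np
ims=[]
for n in ("side","top"):
    im=read_camera(n); cv2.imwrite(f"pics/{n}0.png",im[:,:,::-1])
    p=camera_params(n); print(n,p["K"],p["k1"],np.round(p["extrinsics"],4).tolist())
    for q in ("hook","rest","press","mandrel","stone","barrel","clipboard","tray","hook_tip"):
        print(n,q,[(round(d["confidence"],2),np.round(d["position"]).tolist(),int(d["region"].sum())) for d in masks_of(n,q)])
s=arm.get_state(); print(s)
E
```

```text
pics
side [[496.41739872   0.         276.08998449]
 [  0.         496.41739872 218.28159402]
 [  0.           0.           1.        ]] -0.05369785179654679 [[-0.9925, -0.1209, 0.0208, 552.1807], [0.093, -0.6311, 0.7701, -172.3596], [-0.0799, 0.7662, 0.6376, -1221.0376], [0.0, 0.0, 0.0, 1.0]]
side hook [(0.89, [293.0, 200.0], 340), (0.21, [199.0, 219.0], 11687)]
side rest [(0.86, [350.0, 168.0], 720), (0.73, [286.0, 212.0], 777), (0.72, [294.0, 143.0], 579), (0.68, [287.0, 177.0], 785), (0.55, [358.0, 213.0], 736)]
side press [(0.76, [205.0, 218.0], 11580)]
side mandrel [(0.57, [240.0, 244.0], 183)]
side stone []
side barrel [(0.95, [231.0, 412.0], 333)]
side clipboard [(0.87, [306.0, 350.0], 2263)]
side tray []
side hook_tip []
top [[485.71916127   0.         269.13465491]
 [  0.         485.71916127 207.46188277]
 [  0.           0.           1.        ]] -0.08295811549514548 [[0.006, -0.9998, 0.0208, -114.3825], [0.9951, 0.0081, 0.0989, -541.9308], [-0.099, 0.0201, 0.9949, -1532.7473], [0.0, 0.0, 0.0, 1.0]]
top hook [(0.65, [306.0, 206.0], 297)]
top rest [(0.97, [377.0, 260.0], 8
[... 405 characters left out ...]
sitions': array([-1.29452230e+00,  4.93592586e-01,  1.34550665e+00, -7.88143810e-06,
        1.30251103e+00, -9.54814851e-02]), 'qvel': array([ 7.98589297e-04, -5.55267219e-04,  1.73469736e-03,  7.82813072e-06,
        1.18561811e-03,  7.71227164e-04]), 'effort': array([ 3.83980660e-03, -8.82018471e+01, -3.84274042e+01, -3.56687306e-04,
        5.98533916e-04,  2.35780539e-05]), 'tool_pos': array([ 227.04402865, -582.29911124,  404.67932071]), 'tcp_rot': array([-3.08745970e+00, -5.80595460e-01,  1.43857407e-05]), 'ft_force': array([ 0.74263876,  0.31986508, -0.44166558]), 'moment': array([ 5.06049533e-07, -1.59557361e-02, -1.02474684e-02]), 'grip_force': 0.0, 'grip_width': 85.49047448667976}
```

Run:
```python
import cv2
a=cv2.imread("pics/side0.png");b=cv2.imread("pics/top0.png")
cv2.imwrite("pics/side0c.png",cv2.resize(a[100:420,120:420],None,fx=1.87,fy=1.87,interpolation=3))
cv2.imwrite("pics/top0c.png",cv2.resize(b[70:320,90:450],None,fx=2.2,fy=2.2,interpolation=3))
```

```text
(no output)
```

View pics/side0c.png

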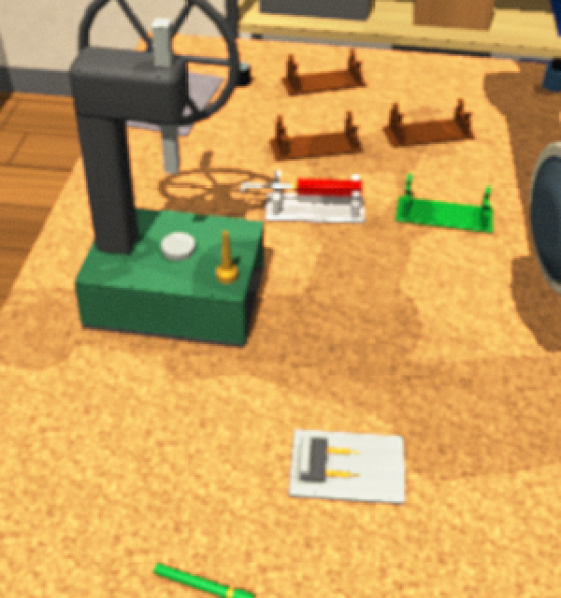

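View pics/top0c.png

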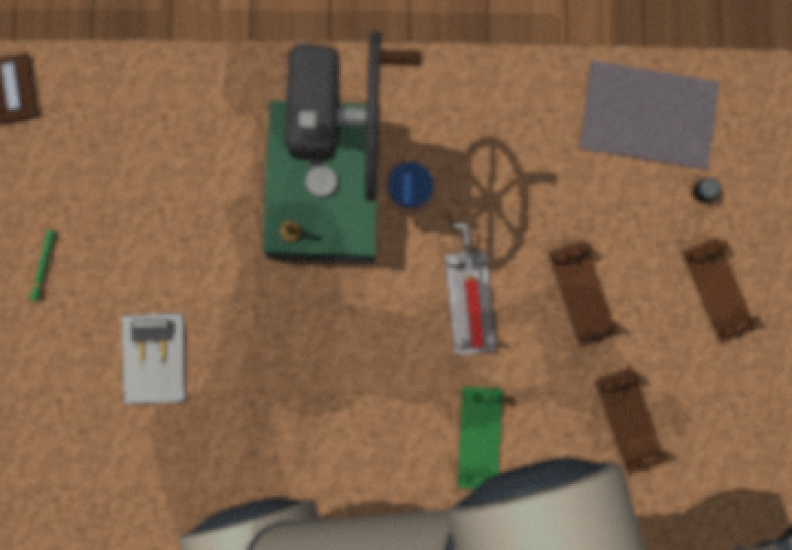

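The aluminium rest is the silver one with the red-handled hook in it (side (286,212), top (302,206)). The green rest (side (358,213), top (353,205)) and the three brown ones (side (350,168), (294,143), (287,177)) are look-alikes, because they have the wrong colour and are empty. In the crops, the hook points away from the robot with its tip bent left. The mandrel stands near the ledge's front edge.

```bash
cat > h.py <<'E'
from rig import arm, read_camera, camera_params, masks_of
import cv2, numpy as np
from scipy.optimize import minimize
P={n:camera_params(n) for n in("side","top")}
def proj(n,X):
    p=P[n];E=p["extrinsics"];c=np.atleast_2d(X)@E[:3,:3].T+E[:3,3]
    s=np.c_[c[:,0],-c[:,1]]/-c[:,2:3]; s=s*(1+p["k1"]*(s**2).sum(1,keepdims=True))
    return s@p["K"][:2,:2].T+p["K"][:2,2]
def ray(n,uv,z):
    p=P[n];E=p["extrinsics"];K=p["K"];d=(np.array(uv)-K[:2,2])/np.diag(K)[:2];s=d.copy()
    for _ in range(9): s=d/(1+p["k1"]*(s@s))
    w=E[:3,:3].T@np.array([s[0],-s[1],-1]);o=-E[:3,:3].T@E[:3,3]
    return o+w*(z-o[2])/w[2]
def place(q,X):
    c,s=np.cos(q[2]),np.sin(q[2]);X=np.array(X,float)
    return np.c_[q[0]+c*X[:,0]-s*X[:,1],q[1]+s*X[:,0]+c*X[:,1],X[:,2]]
def box(x0,x1,y0,y1,z0,z1): return [(x,y,z) for x in(x0,x1) for y in(y0,y1) for z in(z0,z1)]
def hullmask(n,X,S=4):
    u=cv2.convexHull(np.round((proj(n,X)+.5)*S*16-8).astype(np.int32))
    m=np.zeros((420*S,560*S),np.uint8);cv2.fillConvexPoly(m,u,1,shift=4);return m>0
def fit(pts,pos,ign,q0,S=4,step=(12,12,.08)):
    up=lambda m:cv2.resize(m.astype(np.float32),None,fx=S,fy=S,interpolation=cv2.INTER_LINEAR)>.5
    pu={n:up(pos[n]) for n in pos};iu={n:up(ign[n]) for n in pos}
    def cost(q):
        t=0
        for n in pos:
            h=hullmask(n,place(q,pts),S); t+=((h^pu[n])&~iu[n]).sum()/pu[n].sum()
        return t
    sim=np.array([q0]+[np.array(q0)+np.eye(3)[i]*step[i] for i in range(3)])
    r=minimize(cost,q0,method="Nelder-Mead",options=dict(initial_simplex=sim,xatol=.01,fatol=1e-5))
    return r.x,r.fun
E
python3 - <<'E'
from h import *
im={n:cv2.imread(f"pics/{n}0.png") for n in P}
hsv={n:cv2.cvtColor(im[n],cv2.COLOR_BGR2HSV) for n in P}
for n in P:
    for nm,uv in dict(plinth={"side":(180,270),"top":(225,175)},handle={"side":(300,200),"top":(305,212)})[["plinth","handle"][0]].items() if 0 else []: pass
def near(m,c,r): 
    o=np.zeros_like(m);o[max(0,c[1]-r):c[1]+r,max(0,c[0]-r):c[0]+r]=1;return m&o.astype(bool)
red={n:near(((hsv[n][...,0]<12)|(hsv[n][...,0]>168))&(hsv[n][...,1]>150)&(hsv[n][...,2]>60),c,30) for n,c in(("side",(293,200)),("top",(305,212)))}
none={n:np.zeros((420,560),bool) for n in P}
g={n:near((hsv[n][...,0]>60)&(hsv[n][...,0]<95)&(hsv[n][...,1]>90),c,r) for n,c,r in(("side",(205,245),65),("top",(237,155),40))}
for n in P: print(n,red[n].sum(),g[n].sum())
q0=ray("top",(306,212),45);print("hook0",q0)
hx,f=fit(box(-50,50,-9,9,34,56),red,none,[q0[0],q0[1],0.05]);print("hook",np.round(hx,3),f)
for n in P: print(n,fit(box(-50,50,-9,9,34,56),{n:red[n]},none,hx))
# press
ign={}
for n in P:
    m=np.zeros((420,560),bool)
    for q in("press","mandrel"):
        for d in masks_of(n,q)[:1]: m|=d["region"]
    m=cv2.dilate(m.astype(np.uint8),np.ones((3,3)))>0
    ign[n]=m&~(cv2.dilate(g[n].astype(np.uint8),np.ones((3,3)))>0)
q0=ray("top",(237,155),88);print(q0)
px,f=fit(box(-110,110,-80,80,0,88),g,ign,[q0[0],q0[1],0]);print("press",np.round(px,3),f)
for n in P: print(n,fit(box(-110,110,-80,80,0,88),{n:g[n]},{n:ign[n]},px))
vis=[]
for n,c in(("side",(240,230)),("top",(270,175))):
    a=cv2.resize(im[n],None,fx=4,fy=4,interpolation=3)
    for q,b,col in((px,box(-110,110,-80,80,0,88),(255,255,0)),(hx,box(-50,50,-9,9,34,56),(255,255,0)),(hx,box(-75,75,-30,30,0,8),(255,0,255))):
        h=hullmask(n,place(q,b)).astype(np.uint8);cs,_=cv2.findContours(h,0,1);cv2.drawContours(a,cs,-1,col,1)
    t=place(hx,[(130,0,45),(130,15,45)]);u=(proj(n,t)*4).astype(int)
    cv2.line(a,tuple(map(int,u[0])),tuple(map(int,u[1])),(255,0,0),2)
    vis.append(a[c[1]*4-300:c[1]*4+300,c[0]*4-330:c[0]*4+250][:, :])
v=np.hstack(vis);cv2.imwrite("pics/fit.png",cv2.resize(v,None,fx=.69,fy=.69,interpolation=3))
for n,q,z in(("side","barrel",7),("side","clipboard",10),("top","stone",12),("top","mandrel",163)):
    for d in masks_of(n,q)[:1]: print(q,np.round(ray(n,d["position"],z)))
E
```

```text
side 426 4753
top 127 1095
hook0 [ 527.48186562 -227.61258141   45.        ]
hook [ 5.28392e+02 -2.24363e+02  6.00000e-02] 1.0973099398558486
side (array([ 5.28391974e+02, -2.24363440e+02,  5.95546537e-02]), np.float64(0.43656043295249547))
top (array([ 5.27582254e+02, -2.24210106e+02,  5.37881316e-02]), np.float64(0.6587771203155819))
[700.57190916  -7.97007102  88.        ]
press [ 7.18539e+02 -3.33200e+00 -2.70000e-02] 1.0140749511343403
side (array([ 7.17909541e+02, -8.91039392e-01, -4.39855894e-02]), np.float64(0.11092410456003787))
top (array([ 7.18807280e+02, -4.16787522e+00, -3.09447014e-02]), np.float64(0.9001357159013798))
barrel [594. 415.   7.]
clipboard [461. 253.  10.]
stone [ 729. -128.   12.]
mandrel [628.  33. 163.]
```

View pics/fit.png

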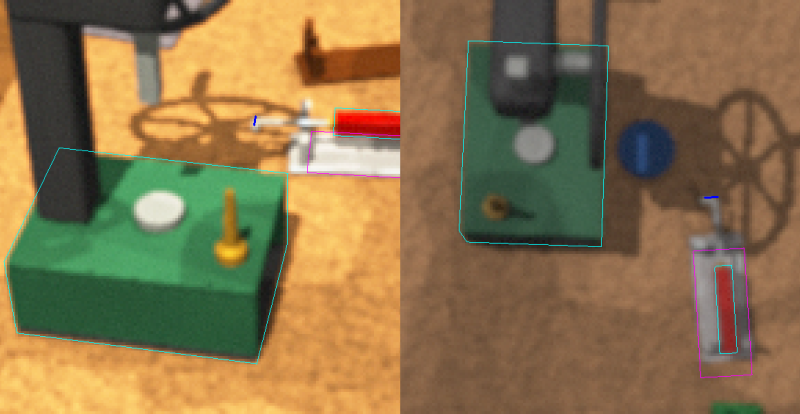

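The press outline fits both views well. The handle and rest need a closer check, since the rest base probably spans x -55..95 in the rest frame.

Run:
```python
from h import *
im={n:cv2.imread(f"pics/{n}0.png") for n in P}
def near(m,c,r): 
    o=np.zeros_like(m);o[c[1]-r:c[1]+r,c[0]-r:c[0]+r]=1;return m&o
vis=[]
none={n:np.zeros((420,560),bool) for n in P}
red={}
for n,c in(("side",(293,200)),("top",(305,212))):
    b=im[n].astype(int);m=near((b[...,2]>110)&(b[...,2]>2.2*b[...,1])&(b[...,2]>2.2*b[...,0]),c,30)
    red[n]=m;ys,xs=np.nonzero(m)
    w=np.array([ray(n,(x,y),50)[:2] for x,y in zip(xs,ys)]);u,s,v=np.linalg.svd(w-w.mean(0))
    print(n,m.sum(),w.mean(0),"yaw",np.arctan2(v[0][1],v[0][0]),np.ptp((w-w.mean(0))@v[0]))
for y0 in(-.05,.05,.1): print(fit(box(-50,50,-9,9,34,56),red,none,[528,-224,y0],step=(8,8,.1)))
rm={}
for n,c in(("side",(286,212)),("top",(302,206))):
    ds=masks_of(n,"rest");d=min(ds,key=lambda d:np.hypot(*(np.array(d["position"])-c)));rm[n]=d["region"]
    cv2.imwrite(f"pics/rm{n}.png",rm[n]*255)
    r=cv2.minAreaRect(np.argwhere(rm[n])[:,::-1].astype(np.float32));w=[np.round(ray(n,p,8)[:2],1).tolist() for p in cv2.boxPoints(r)];print(n,w)
    print(n,fit(box(-55,95,-30,30,0,8),{n:rm[n]},none,[528,-224,.05],step=(8,8,.1)))
for n,c in(("side",(285,205)),("top",(305,205))):
    a=cv2.resize(im[n],None,fx=8,fy=8,interpolation=3);vis.append(a[c[1]*8-280:c[1]*8+280,c[0]*8-200:c[0]*8+200] if n=="top" else a[c[1]*8-280:c[1]*8+280,c[0]*8-350:c[0]*8+350][::,::])
v=np.hstack(vis);cv2.imwrite("pics/hk.png",cv2.resize(v,None,fx=.7,fy=.7))
```

```text
side 281 [ 531.39809658 -218.0081886 ] yaw -3.0793405141888512 114.93743744406974
top 134 [ 526.77181419 -225.18182784] yaw -3.038100955785536 95.92570672137978
(array([ 5.28384212e+02, -2.25013178e+02,  7.03185174e-02]), np.float64(0.8918514010354573))
(array([ 5.27995586e+02, -2.24563239e+02,  9.60114019e-02]), np.float64(0.8945913611845232))
(array([ 5.27949915e+02, -2.24055156e+02,  9.90753901e-02]), np.float64(0.8957489557888068))
side [[616.0, -174.7], [631.3, -296.4], [477.6, -312.4], [472.1, -189.7]]
side (array([ 5.27572677e+02, -2.22730660e+02,  1.01514648e-01]), np.float64(0.15078854200193112))
top [[618.0, -183.8], [625.3, -246.9], [475.3, -262.2], [468.3, -199.7]]
top (array([ 5.27064448e+02, -2.26013020e+02,  1.06594429e-01]), np.float64(0.3956043956043956))[ WARN:0@1.522] global loadsave.cpp:1063 imwrite_ Unsupported depth image for selected encoder is fallbacked to CV_8U.
```

View pics/hk.png

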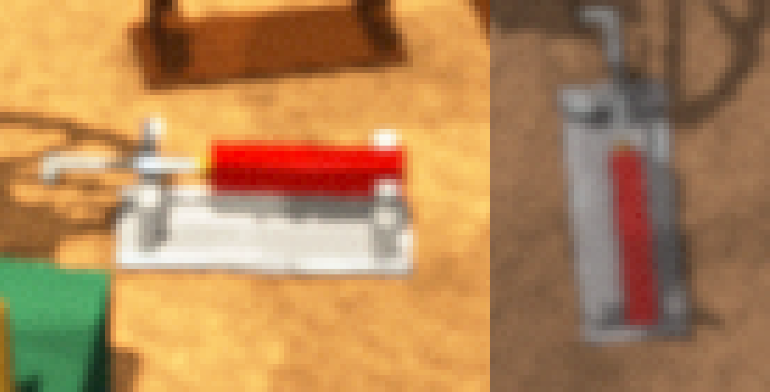

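The crop confirms the silver rest holding the red-handled hook. The hook pose is about (527.5, -224.5) with yaw 0.103, and the press is at (718.5, -3.5) with yaw about -0.03. Next I work out the approach move.

```bash
cat > mv.py <<'E'
import sys,numpy as np
from rig import arm
from scipy.spatial.transform import Rotation as R
# args: list of x,y,z(TCP),yaw ; prints shifts in cm/turns in tool frame from the present pose
s=arm.get_state();T=R.from_rotvec(s["tcp_rot"])
yaw=lambda r:np.arctan2(*r.as_matrix()[[1,0],0])
print("t %.2f"%s["time"],"tcp",np.round(s["tool_pos"],1),"yaw %.4f"%yaw(T),"F",np.round(s["ft_force"],2),"w %.1f gf %.1f"%(s["grip_width"],s["grip_force"]),np.round(s["joint_positions"],2))
for a in sys.argv[1:]:
    x,y,z,w=map(float,a.split(","))
    Q=R.from_euler("z",w)*R.from_euler("x",np.pi)
    print(a,"->",np.round(T.inv().apply(np.array([x,y,z])-s["tool_pos"])/10,2),np.round((T.inv()*Q).as_rotvec(),3))
E
python3 mv.py 527.5,-224.5,320,0.103 527.5,-224.5,198,0.103
```

```text
t 1.50 tcp [ 227.1 -582.3  404.7] yaw 0.3718 F [-0.08  0.06 -0.42] w 85.4 gf 0.0 [-1.29  0.49  1.35  0.    1.3  -0.1 ]
527.5,-224.5,320,0.103 -> [ 40.99 -22.42   8.47] [-0.    -0.     0.269]
527.5,-224.5,198,0.103 -> [ 40.99 -22.42  20.67] [-0.    -0.     0.269]
```

>>> step_arm:
  moves: "41 -22.4 8.5 0 0 0.269;41 -22.4 8.5 0 0 0.269;41 -22.4 8.5 0 0 0.269;41 -22.4 8.5 0 0 0.269;41 -22.4 8.5 0 0 0.269;41 -22.4 8.5 0 0 0.269;41 -22.4 8.5 0 0 0.269;41 -22.4 8.5 0 0 0.269;41 -22.4 8.5 0 0 0.269;41 -22.4 8.5 0 0 0.269;41 -22.4 8.5 0 0 0.269;41 -22.4 14 0 0 0.269;41 -22.4 18 0 0 0.269;41 -22.4 20.6 0 0 0.269;41 -22.4 20.6 0 0 0.269;41 -22.4 20.6 0 0 0.269"
  grip: 1

```text
time: 3.5
tool_pos: [527.8, -225.3, 199.8]
tcp_rot: [3.137, 0.16, 0.002]
ft_force: [-0.0, -0.4, 0.5]
grip_width: 85.5
grip_force: 0.0
```

```bash
python3 mv.py 527.5,-224.5,198,0.103
```

```text
t 3.50 tcp [ 527.8 -225.3  199.8] yaw 0.1020 F [-0.01 -0.41  0.51] w 85.5 gf 0.0 [-0.51  0.69  1.66 -0.    0.79  0.96]
527.5,-224.5,198,0.103 -> [-0.02 -0.08  0.18] [ 0.001 -0.001 -0.001]
```

>>> step_arm:
  moves: "0 0 0.1 0 0 0;0 0 0.1 0 0 0;0 0 0.1 0 0 0;0 0 0.1 0 0 0;0 0 0.1 0 0 0;0 0 0.1 0 0 0;0 0 0.1 0 0 0;0 0 0.1 0 0 0"
  grip: -1
  newtons: 50

```text
time: 4.5
tool_pos: [527.7, -224.6, 198.0]
tcp_rot: [3.137, 0.161, 0.001]
ft_force: [-1.0, -0.4, 5.1]
grip_width: 17.3
grip_force: 49.9
```

>>> step_arm:
  moves: "0 0 -3 0 0 0;0 0 -7 0 0 0;0 0 -12 0 0 0;0 0 -12 0 0 0;0 0 -12 0 0 0;0 0 -12 0 0 0"

```text
time: 5.25
tool_pos: [527.3, -224.5, 316.3]
tcp_rot: [-3.136, -0.161, 0.003]
ft_force: [-0.1, 0.4, -1.2]
grip_width: 17.1
grip_force: 49.1
```

```bash
python3 mv.py
python3 - <<'E'
from h import *
s=arm.get_state();t=s["tool_pos"];none={n:np.zeros((420,560),bool) for n in P}
vis=[]
for n in P:
    im=read_camera(n)[:,:,::-1].copy();cv2.imwrite(f"pics/{n}1.png",im);a=cv2.resize(im,None,fx=6,fy=6,interpolation=3)
    q=[t[0],t[1],.102];z=t[2]-153
    X=place(q,[(-50,0,z),(50,0,z),(130,0,z),(130,15,z)]);u=proj(n,X);print(n,np.round(u,1).tolist())
    cv2.polylines(a,[np.round(u*6+3).astype(np.int32)],False,(255,255,0),1)
    c=np.round(u.mean(0)*6).astype(int);y,x=max(0,c[1]-280),max(0,c[0]-200);vis.append(a[y:y+560,x:x+390])
cv2.imwrite("pics/lift.png",np.hstack(vis))
E
```

```text
t 5.25 tcp [ 527.3 -224.5  316.3] yaw 0.1028 F [-0.11  0.42 -1.24] w 17.1 gf 49.1 [-0.51  0.52  1.58  0.    1.04  0.96]
side [[316.8, 165.1], [279.6, 164.1], [249.8, 163.2], [249.5, 166.3]]
top [[310.6, 225.4], [307.0, 191.7], [304.2, 165.0], [299.2, 165.5]]
```

View pics/lift.png

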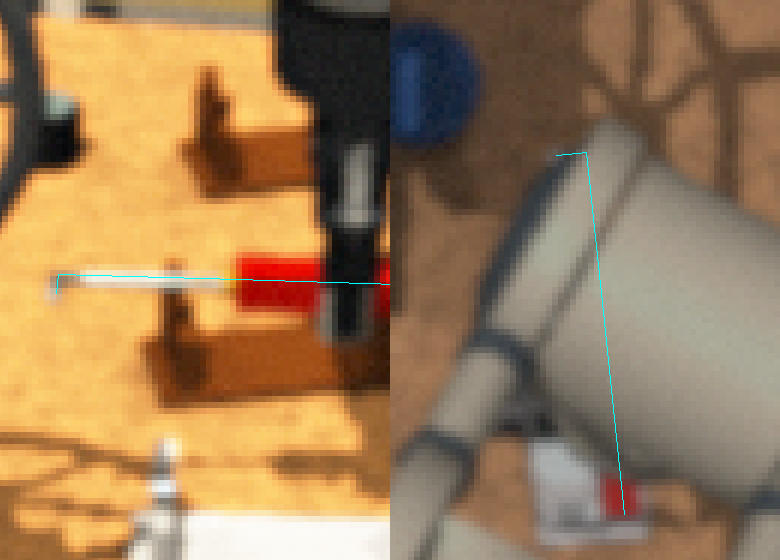

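The hook is held level. Tip and rod match the predicted line within about 1 px (side, tip at (250,165)), so the hook origin is about 154 mm below the TCP.

```bash
python3 mv.py 440,-224,316,0.03 452,-43,316,-0.033 452,-43,199,-0.033
```

```text
t 5.35 tcp [ 527.5 -224.5  316.5] yaw 0.1028 F [-0.09  0.21 -1.41] w 17.0 gf 49.1 [-0.51  0.52  1.58  0.    1.05  0.96]
440,-224,316,0.03 -> [-8.69 -0.95  0.07] [-0.001  0.002  0.073]
452,-43,316,-0.033 -> [ -5.64 -18.83   0.08] [-0.001  0.002  0.136]
452,-43,199,-0.033 -> [ -5.62 -18.82  11.78] [-0.001  0.002  0.136]
```

>>> step_arm:
  moves: "-4.5 -0.5 0 0 0 0.04;-8.7 -1 0 0 0 0.073;-8 -5 0 0 0 0.1;-7 -10 0 0 0 0.12;-6 -15 0 0 0 0.136;-5.6 -18.8 0 0 0 0.136;-5.6 -18.8 0 0 0 0.136;-5.6 -18.8 4 0 0 0.136;-5.6 -18.8 8 0 0 0.136;-5.6 -18.8 11 0 0 0.136;-5.6 -18.8 11.8 0 0 0.136;-5.6 -18.8 11.8 0 0 0.136;-5.6 -18.8 11.8 0 0 0.136;-5.6 -18.8 11.8 0 0 0.136"

```text
time: 7.1
tool_pos: [452.9, -43.5, 200.5]
tcp_rot: [3.141, -0.052, 0.002]
ft_force: [0.0, -0.0, -1.1]
grip_width: 17.5
grip_force: 49.2
```

```bash
python3 mv.py 452,-43,199,-0.033 510,-45,199,-0.033
python3 - <<'E'
from h import *
s=arm.get_state();t=s["tool_pos"];vis=[]
for n in P:
    im=read_camera(n)[:,:,::-1].copy();cv2.imwrite(f"pics/{n}2.png",im);a=cv2.resize(im,None,fx=6,fy=6,interpolation=3)
    q=[t[0],t[1],-.033];z=t[2]-154
    u=proj(n,place(q,[(50,0,z),(130,0,z),(130,15,z)]));cv2.polylines(a,[np.round(u*6+3).astype(np.int32)],False,(255,255,0),1)
    pr=[718.5,-3.5,-.033]
    for e in ([(-110,-80,88),(-110,80,88)],[(-110,-80,0),(-110,-80,88)],[(-110,80,0),(-110,80,88),(110,80,88)]):
        cv2.polylines(a,[np.round(proj(n,place(pr,e))*6+3).astype(np.int32)],False,(255,0,255),1)
    c=np.round(u[1]*6).astype(int);y,x=max(0,c[1]-280),max(0,c[0]-230);vis.append(a[y:y+560,x:x+390])
cv2.imwrite("pics/pre.png",np.hstack(vis))
E
```

```text
t 7.10 tcp [452.9 -43.5 200.5] yaw -0.0332 F [ 0.04 -0.02 -1.06] w 17.5 gf 49.2 [-0.23  0.6   1.96 -0.    0.58  1.38]
452,-43,199,-0.033 -> [-0.1  -0.05  0.15] [ 0.    -0.002 -0.   ]
510,-45,199,-0.033 -> [ 5.71 -0.04  0.16] [ 0.    -0.002 -0.   ]
```

View pics/pre.png

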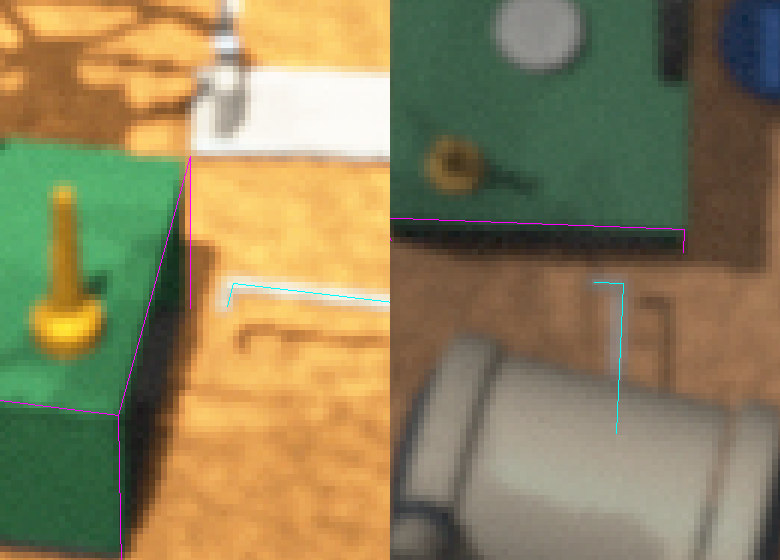

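The hook matches its predicted line, and the press edges match the plinth, within 1-2 px. I shift 6 mm to -y and then go in under the ledge.

>>> step_arm:
  moves: "0 0.6 0.15 0 0 0;1.2 0.6 0.15 0 0 0;2.4 0.6 0.15 0 0 0;3.6 0.6 0.15 0 0 0;4.6 0.6 0.15 0 0 0;5.6 0.6 0.15 0 0 0;5.6 0.6 0.15 0 0 0;5.6 0.6 0.15 0 0 0;5.6 0.6 0.15 0 0 0"

```text
time: 8.32
tool_pos: [508.1, -51.2, 198.2]
tcp_rot: [-3.141, 0.052, 0.001]
ft_force: [-0.1, 0.1, -1.8]
grip_width: 18.0
grip_force: 49.2
```

```bash
python3 mv.py 509,-50,199,-0.033
```

```text
t 8.32 tcp [508.1 -51.2 198.2] yaw -0.0332 F [-0.11  0.09 -1.78] w 18.0 gf 49.2 [-0.22  0.64  1.82 -0.    0.68  1.39]
509,-50,199,-0.033 -> [ 0.09 -0.12 -0.08] [-0.     0.001 -0.   ]
```

>>> step_arm:
  moves: "0 -0.2 0 0 0 0;0 -0.4 0 0 0 0;0 -0.6 0 0 0 0;0 -0.7 0 0 0 0;0 -0.8 0 0 0 0;0 -0.8 0 0 0 0"

```text
time: 9.07
tool_pos: [508.7, -43.2, 198.2]
tcp_rot: [-3.141, 0.052, 0.0]
ft_force: [0.0, -0.3, -1.6]
grip_width: 17.2
grip_force: 49.2
```

>>> step_arm:
  moves: "0 -0.1 0 0 0 0;0 -0.2 0 0 0 0;0 -0.3 0 0 0 0;0 -0.4 0 0 0 0;0 -0.5 0 0 0 0;0 -0.5 0 0 0 0"

```text
time: 9.82
tool_pos: [508.8, -38.2, 198.2]
tcp_rot: [-3.141, 0.052, 0.0]
ft_force: [0.0, -0.3, -1.3]
grip_width: 17.3
grip_force: 49.2
```

>>> step_arm:
  moves: "0 -0.1 0 0 0 0;0 -0.2 0 0 0 0;0 -0.3 0 0 0 0;0 -0.4 0 0 0 0;0 -0.5 0 0 0 0;0 -0.5 0 0 0 0"

```text
time: 10.58
tool_pos: [509.0, -33.2, 198.2]
tcp_rot: [-3.141, 0.052, 0.0]
ft_force: [0.4, 0.7, -1.6]
grip_width: 16.9
grip_force: 49.2
```

>>> step_arm:
  moves: "0 -0.1 0 0 0 0;0 -0.2 0 0 0 0;0 -0.3 0 0 0 0;0 -0.4 0 0 0 0;0 -0.4 0 0 0 0"

```text
time: 11.2
tool_pos: [509.2, -29.2, 198.2]
tcp_rot: [3.141, -0.052, -0.0]
ft_force: [-0.2, -0.1, -0.5]
grip_width: 17.8
grip_force: 49.2
```

>>> step_arm:
  moves: "0 -0.1 0 0 0 0;0 -0.2 0 0 0 0;0 -0.3 0 0 0 0;0 -0.4 0 0 0 0;0 -0.4 0 0 0 0"

```text
time: 11.82
tool_pos: [509.3, -25.2, 198.2]
tcp_rot: [-3.141, 0.052, -0.0]
ft_force: [-0.5, -0.3, -1.0]
grip_width: 17.3
grip_force: 49.2
```

>>> step_arm:
  moves: "0 -0.1 0 0 0 0;0 -0.2 0 0 0 0;0 -0.3 0 0 0 0;0 -0.4 0 0 0 0;0 -0.4 0 0 0 0"

```text
time: 12.45
tool_pos: [509.4, -21.2, 198.2]
tcp_rot: [-3.141, 0.052, 0.0]
ft_force: [-0.0, 0.2, -1.8]
grip_width: 17.2
grip_force: 49.2
```

>>> step_arm:
  moves: "0 -0.1 0 0 0 0;0 -0.2 0 0 0 0;0 -0.3 0 0 0 0;0 -0.4 0 0 0 0;0 -0.4 0 0 0 0"

```text
time: 13.08
tool_pos: [509.6, -17.3, 198.2]
tcp_rot: [3.141, -0.052, -0.0]
ft_force: [-0.1, -3.2, -1.2]
grip_width: 17.2
grip_force: 49.4
```

Contact: Fy is -3.2 N. I back off 2 mm and pull gently.

>>> step_arm:
  moves: "0 0.1 0 0 0 0;0 0.2 0 0 0 0;-0.2 0.25 0 0 0 0;-0.4 0.25 0 0 0 0;-0.55 0.25 0 0 0 0;-0.7 0.25 0 0 0 0;-0.85 0.25 0 0 0 0;-1.0 0.25 0 0 0 0"

```text
time: 14.08
tool_pos: [499.6, -19.4, 198.2]
tcp_rot: [3.141, -0.052, 0.001]
ft_force: [3.3, -0.5, -1.7]
grip_width: 17.6
grip_force: 49.2
```

Fx is +3.3 N, so the eye is hooked and the tray is dragging. I draw it on.

>>> step_arm:
  moves: "-0.3 0 0 0 0 0;-0.6 0 0 0 0 0;-0.9 0 0 0 0 0;-1.2 0 0 0 0 0;-1.5 0 0 0 0 0;-1.8 0 0 0 0 0;-2.1 0 0 0 0 0;-2.4 0 0 0 0 0;-2.7 0 0 0 0 0;-3 0 0 0 0 0"

```text
time: 15.32
tool_pos: [469.3, -18.4, 198.2]
tcp_rot: [3.141, -0.052, 0.0]
ft_force: [3.8, -0.6, -1.4]
grip_width: 17.2
grip_force: 49.3
```

>>> step_arm:
  moves: "-0.3 0 0 0 0 0;-0.6 0 0 0 0 0;-0.9 0 0 0 0 0;-1.2 0 0 0 0 0;-1.5 0 0 0 0 0;-1.8 0 0 0 0 0;-2.1 0 0 0 0 0;-2.4 0 0 0 0 0;-2.7 0 0 0 0 0;-3 0 0 0 0 0"

```text
time: 16.58
tool_pos: [439.4, -17.4, 198.2]
tcp_rot: [3.141, -0.052, 0.0]
ft_force: [2.3, -2.5, -2.0]
grip_width: 17.2
grip_force: 49.3
```

>>> step_arm:
  moves: "-0.2 0.1 0 0 0 0;-0.4 0.2 0 0 0 0;-0.6 0.2 0 0 0 0;-0.8 0.2 0 0 0 0;-1.0 0.2 0 0 0 0;-1.2 0.2 0 0 0 0;-1.4 0.2 0 0 0 0;-1.6 0.2 0 0 0 0"

```text
time: 17.58
tool_pos: [423.3, -18.9, 198.2]
tcp_rot: [3.141, -0.052, -0.0]
ft_force: [2.4, 0.0, -0.8]
grip_width: 17.5
grip_force: 49.3
```

```bash
python3 mv.py
python3 - <<'E'
from h import *
vis=[]
for n,c in(("side",(262,262)),("top",(262,190))):
    im=read_camera(n)[:,:,::-1].copy();cv2.imwrite(f"pics/{n}3.png",im);a=cv2.resize(im,None,fx=6,fy=6,interpolation=3)
    pr=[718.5,-3.5,-.033]
    for d,col in((80,(255,255,0)),(90,(255,0,255))):
        cv2.polylines(a,[np.round(proj(n,place(pr,[(-60-d,-60,60),(-60-d,60,60)]))*6+3).astype(np.int32)],False,col,1)
    y,x=c[1]*6-290,c[0]*6-195;vis.append(a[y:y+580,x:x+390])
cv2.imwrite("pics/pull.png",np.hstack(vis))
E
```

```text
t 17.57 tcp [423.3 -18.9 198.2] yaw -0.0331 F [ 2.42  0.03 -0.81] w 17.5 gf 49.3 [-0.19  0.59  2.03 -0.    0.52  1.42]
```

View pics/pull.png

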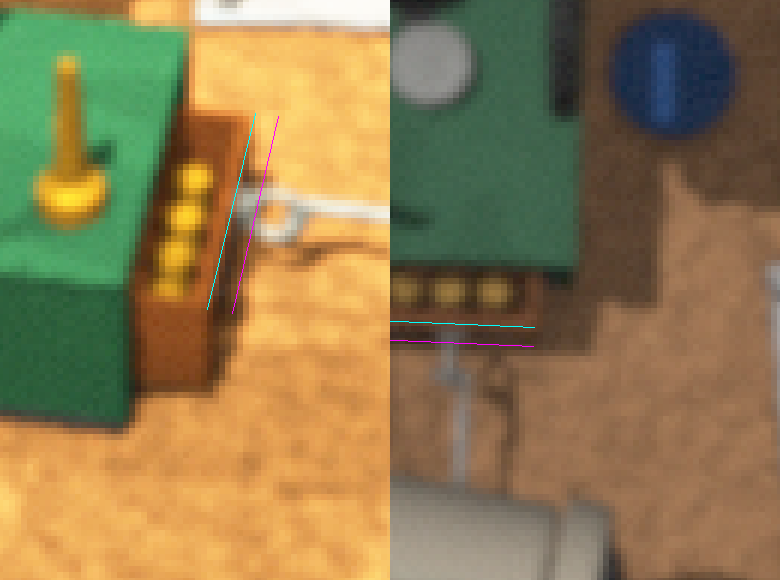

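The tray is out about 80 mm, with the ring and hook visible (side ring around (269,252)). I go on gently toward the stop.

>>> step_arm:
  moves: "-0.1 0 0 0 0 0;-0.2 0 0 0 0 0;-0.3 0 0 0 0 0;-0.4 0 0 0 0 0;-0.5 0 0 0 0 0;-0.6 0 0 0 0 0;-0.6 0 0 0 0 0"

```text
time: 18.55
tool_pos: [417.3, -18.7, 198.2]
tcp_rot: [-3.141, 0.052, 0.0]
ft_force: [1.9, 0.2, -1.7]
grip_width: 17.8
grip_force: 49.3
```

>>> step_arm:
  moves: "-0.05 0 0 0 0 0;-0.1 0 0 0 0 0;-0.15 0 0 0 0 0;-0.15 0 0 0 0 0"

```text
time: 19.05
tool_pos: [415.9, -18.7, 198.2]
tcp_rot: [-3.141, 0.052, 0.0]
ft_force: [3.2, -0.4, -0.2]
grip_width: 17.4
grip_force: 49.3
```

>>> step_arm:
  moves: "-0.05 0 0 0 0 0;-0.1 0 0 0 0 0;-0.1 0 0 0 0 0;-0.1 0 0 0 0 0"

```text
time: 19.55
tool_pos: [414.9, -18.6, 198.2]
tcp_rot: [-3.141, 0.052, 0.0]
ft_force: [2.6, -0.1, -1.3]
grip_width: 17.5
grip_force: 49.3
```

>>> step_arm:
  moves: "-0.05 0 0 0 0 0;-0.1 0 0 0 0 0;-0.1 0 0 0 0 0;-0.1 0 0 0 0 0"

```text
time: 20.05
tool_pos: [413.9, -18.6, 198.2]
tcp_rot: [-3.141, 0.052, 0.0]
ft_force: [1.7, -0.0, -0.6]
grip_width: 17.3
grip_force: 49.3
```

>>> step_arm:
  moves: "-0.05 0 0 0 0 0;-0.1 0 0 0 0 0;-0.1 0 0 0 0 0;-0.1 0 0 0 0 0"

```text
time: 20.55
tool_pos: [413.3, -18.6, 198.2]
tcp_rot: [3.141, -0.052, 0.001]
ft_force: [5.1, 0.6, -2.8]
grip_width: 17.0
grip_force: 49.2
```

Force is up to 5.1 N and motion has stalled, so the tray is at its stop. I centre the tip in the hole, withdraw to -y, and read the force.

>>> step_arm:
  moves: "0.2 0 0 0 0 0;0.4 0 0 0 0 0;0.65 0 0 0 0 0;0.65 0 0 0 0 0;0.65 0.3 0 0 0 0;0.65 0.6 0 0 0 0;0.65 1 0 0 0 0;0.65 1.4 0 0 0 0;0.65 1.9 0 0 0 0;0.65 2.4 0 0 0 0;0.65 2.9 0 0 0 0;0.65 2.9 0 0 0 0"

```text
time: 22.05
tool_pos: [418.5, -48.1, 198.2]
tcp_rot: [3.141, -0.053, 0.0]
ft_force: [0.1, 0.1, -1.8]
grip_width: 17.6
grip_force: 49.3
```

```bash
python3 mv.py
python3 - <<'E'
from h import *
vis=[]
for n,c in(("side",(268,250)),("top",(262,200))):
    im=read_camera(n)[:,:,::-1].copy();cv2.imwrite(f"pics/{n}4.png",im);a=cv2.resize(im,None,fx=6,fy=6,interpolation=3)
    pr=[718.5,-3.5,-.033]
    for d,col in((82,(255,255,0)),(90,(255,0,255))):
        cv2.polylines(a,[np.round(proj(n,place(pr,[(-60-d,-60,60),(-60-d,60,60)]))*6+3).astype(np.int32)],False,col,1)
    y,x=c[1]*6-290,c[0]*6-195;vis.append(a[y:y+580,x:x+390])
cv2.imwrite("pics/unhook.png",np.hstack(vis))
E
```

```text
t 22.05 tcp [418.5 -48.1 198.2] yaw -0.0338 F [ 0.07  0.15 -1.78] w 17.6 gf 49.3 [-0.26  0.59  2.04 -0.    0.51  1.35]
```

View pics/unhook.png

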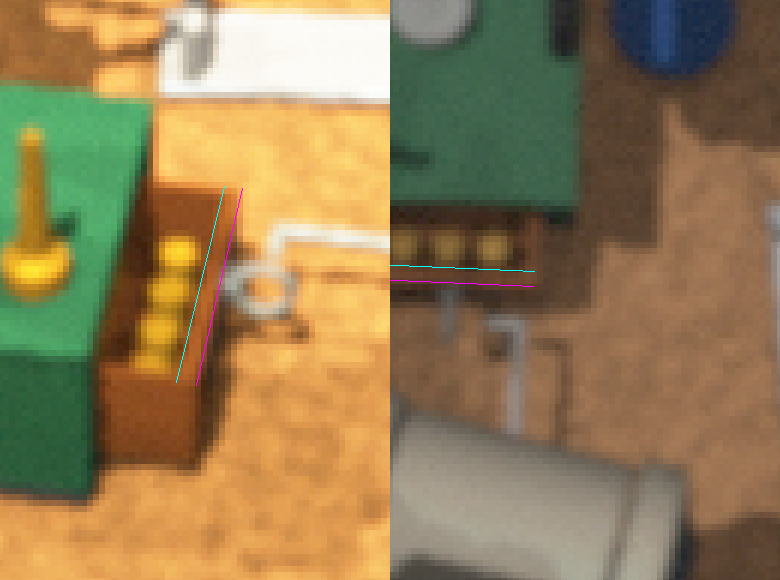

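The tray's front edge is on the 90 mm line, and the tip is clear of the ring. Now I go back to the rest.

```bash
python3 mv.py 418.5,-60,316,-0.033 440,-224.5,316,0.05 527.5,-224.5,316,0.102 527.5,-224.5,225,0.102
```

```text
t 22.15 tcp [418.5 -47.8 198.2] yaw -0.0334 F [-0.25  0.31 -2.53] w 17.4 gf 49.3 [-0.26  0.59  2.04  0.    0.51  1.35]
418.5,-60,316,-0.033 -> [  0.04   1.22 -11.78] [-0.  0. -0.]
440,-224.5,316,0.05 -> [  2.74  17.59 -11.78] [-0.     0.    -0.083]
527.5,-224.5,316,0.102 -> [ 11.49  17.3  -11.78] [-0.     0.    -0.135]
527.5,-224.5,225,0.102 -> [11.49 17.3  -2.68] [-0.     0.    -0.135]
```

>>> step_arm:
  moves: "0 1.2 -3 0 0 0;0 1.2 -7 0 0 0;0 1.2 -11.8 0 0 0;0.5 5 -11.8 0 0 -0.02;1 9 -11.8 0 0 -0.04;2 13 -11.8 0 0 -0.06;2.7 17.6 -11.8 0 0 -0.083;6 17.5 -11.8 0 0 -0.1;9 17.4 -11.8 0 0 -0.12;11.5 17.3 -11.8 0 0 -0.135;11.5 17.3 -11.8 0 0 -0.135;11.5 17.3 -8 0 0 -0.135;11.5 17.3 -5 0 0 -0.135;11.5 17.3 -2.7 0 0 -0.135;11.5 17.3 -2.7 0 0 -0.135;11.5 17.3 -2.7 0 0 -0.135"

```text
time: 24.15
tool_pos: [527.6, -224.5, 226.0]
tcp_rot: [3.137, 0.16, 0.001]
ft_force: [0.4, -0.6, -1.4]
grip_width: 17.3
grip_force: 49.4
```

```bash
python3 mv.py 527.6,-224.6,198.5,0.103;  python3 - <<'E'
from h import *
vis=[]
s=arm.get_state();t=s["tool_pos"]
for n in P:
    im=read_camera(n)[:,:,::-1].copy();cv2.imwrite(f"pics/{n}5.png",im);a=cv2.resize(im,None,fx=6,fy=6,interpolation=3)
    z=t[2]-154;u=proj(n,place([t[0],t[1],.102],[(50,0,z),(130,0,z),(130,15,z)]));cv2.polylines(a,[np.round(u*6+3).astype(np.int32)],False,(255,255,0),1)
    c=np.round(u[1]*6).astype(int);y,x=max(0,c[1]-220),max(0,c[0]-130);vis.append(a[y:y+500,x:x+390])
cv2.imwrite("pics/over.png",np.hstack(vis))
E
```

```text
t 24.15 tcp [ 527.6 -224.5  226. ] yaw 0.1017 F [ 0.4  -0.61 -1.38] w 17.3 gf 49.4 [-0.51  0.65  1.65 -0.    0.84  0.96]
527.6,-224.6,198.5,0.103 -> [-0.01  0.    2.75] [ 0.    -0.    -0.001]
```

View pics/over.png

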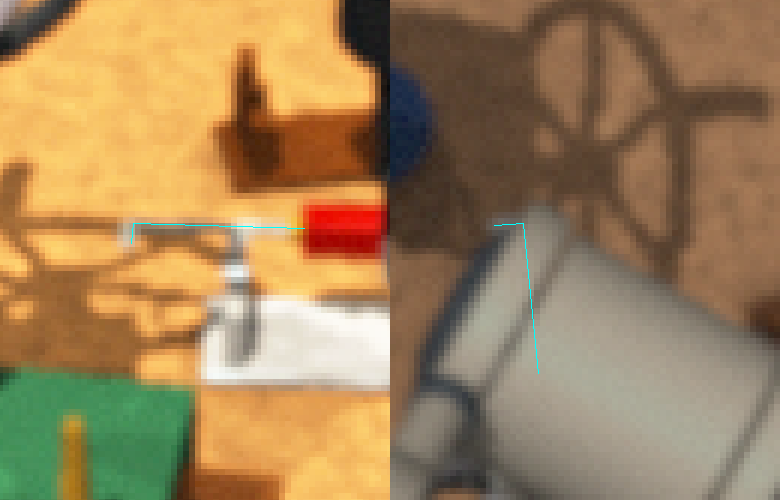

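The hook is aligned over the forks as before (side, tip on its predicted line). I lower it now.

>>> step_arm:
  moves: "0 0 0.8 0 0 0;0 0 1.5 0 0 0;0 0 2.1 0 0 0;0 0 2.5 0 0 0;0 0 2.7 0 0 0;0 0 2.7 0 0 0;0 0 2.7 0 0 0"

```text
time: 25.12
tool_pos: [527.7, -224.5, 198.2]
tcp_rot: [3.137, 0.16, 0.0]
ft_force: [0.4, 0.4, -1.5]
grip_width: 17.4
grip_force: 49.5
```

>>> step_arm:
  moves: "0 0 0.05 0 0 0;0 0 0.1 0 0 0;0 0 0.1 0 0 0;0 0 0.1 0 0 0"

```text
time: 25.62
tool_pos: [527.7, -224.5, 198.0]
tcp_rot: [3.137, 0.16, 0.001]
ft_force: [-2.9, 1.8, 13.5]
grip_width: 17.4
grip_force: 51.8
```

Seated. I ease off, open, and retreat upward.

>>> step_arm:
  moves: "0 0 -0.07 0 0 0;0 0 -0.07 0 0 0"

```text
time: 25.88
tool_pos: [527.8, -224.5, 198.0]
tcp_rot: [3.137, 0.16, 0.0]
ft_force: [-0.9, 0.7, 4.4]
grip_width: 17.0
grip_force: 50.0
```

>>> step_arm:
  moves: "0 0 0 0 0 0;0 0 0 0 0 0;0 0 0 0 0 0;0 0 0 0 0 0;0 0 0 0 0 0;0 0 0 0 0 0;0 0 -3 0 0 0;0 0 -8 0 0 0;0 0 -13 0 0 0;-4 0 -16 0 0 0;-10 10 -16 0 0 0;-10 18 -16 0 0 0;-10 18 -16 0 0 0;-10 18 -16 0 0 0"
  grip: 1

```text
time: 27.62
tool_pos: [445.5, -417.4, 357.7]
tcp_rot: [3.136, 0.154, 0.001]
ft_force: [1.0, 0.1, 0.6]
grip_width: 85.6
grip_force: 0.0
```

```bash
python3 mv.py;  python3 - <<'E'
from h import *
vis=[]
for n,c in(("side",(262,225)),("top",(280,190))):
    im=read_camera(n)[:,:,::-1].copy();cv2.imwrite(f"pics/{n}6.png",im);a=cv2.resize(im,None,fx=4,fy=4,interpolation=3)
    u=proj(n,place([527.5,-224.5,.103],[(-50,0,45),(130,0,45),(130,15,45)]));cv2.polylines(a,[np.round(u*4+2).astype(np.int32)],False,(255,255,0),1)
    y,x=c[1]*4-260,c[0]*4-195;vis.append(a[y:y+520,x:x+390])
    b=im.astype(int);m=np.zeros((420,560),bool);h=[293,200] if n=="side" else [305,212]
    k=(b[...,2]>110)&(b[...,2]>2.2*b[...,1])&(b[...,2]>2.2*b[...,0]);m[h[1]-30:h[1]+30,h[0]-30:h[0]+30]=1;k&=m
    ys,xs=np.nonzero(k);w=np.array([ray(n,p,50)[:2] for p in zip(xs,ys)]);v=np.linalg.svd(w-w.mean(0))[2][0]
    print(n,k.sum(),np.round(w.mean(0),1),np.arctan2(v[1],v[0]))
cv2.imwrite("pics/end.png",np.hstack(vis))
E
```

```text
t 27.62 tcp [ 445.5 -417.4  357.7] yaw 0.0983 F [0.99 0.11 0.59] w 85.6 gf 0.0 [-0.85  0.52  1.44 -0.    1.18  0.62]
side 276 [ 531.  -216.6] -3.063889357777217
top 135 [ 524.9 -223.8] -3.0411411434958175
```

View pics/end.png

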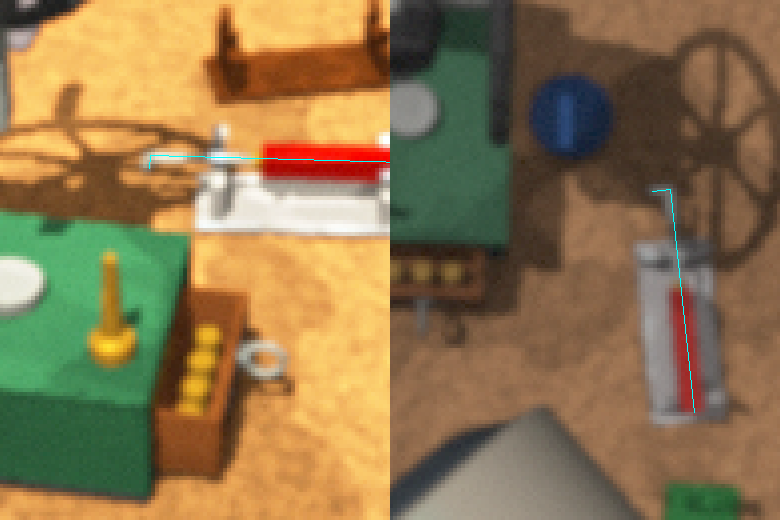

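The hook lies in both forks as it did at the start, within about 2 mm. The tray is out and the mandrel and stone are in place. I hand the job in.

```bash
python3 -c "
from rig import arm
print(arm.sign_off())"
```

```text
the job is handed in; nothing more can be done
None
```

I drew the die tray out to its stop and laid the hook back in its aluminium rest, within about 2 mm of where it lay by the camera; the highest pull I read on the press was about 5 N, and the job is handed in, but sign-off returned no verdict.

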